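# Push the shim wedge train through the spring gate to the end stop

## Task

With a fingertip or the outside of the closed fingers, push the row of three shim wedges along the sorting channel as one train, through the spring gate, until all three sit touching, fully home against the end stop. Then take the hand away so that the gate springs shut behind them. Do not lift or tip the wedges or let the row come apart, and leave the other things on the table where they are.

Things in the scene. Friction and masses are not known exactly. Their poses are not given: they have to be found in the camera images.
- channel: Fixed sorting channel, base plate 315 x 68 x 6 mm. Origin: underside, on the groove's centre line; +x = travel towards the stop. Groove floor 6 mm above the table, 34.4 mm wide, between aluminium walls 8 mm thick with tops 13 mm above the table. Entry end (x = -165 mm) open. The +y wall is left out from x = -22 to about +30 mm, where the gate swings.
- stop_face (a point): Middle of the end stop's face, on the groove's centre line at channel x = +130 mm, 16 mm above the table. The stop is a steel block 60 mm wide, 20 mm thick, its top 34 mm above the table (bolt heads 40 mm).
- gate_hinge (a point): Axis of the spring gate, 16 mm above the table, at channel x = -14 mm, y = +25.2 mm. The hinge barrel with its coil is 12.4 mm in diameter, its top 26 mm above the table.
- gate (a joint): Spring gate: steel arm 36 mm long, 5 mm thick, 8 to 24 mm above the table. 0 = shut, straight across the groove (tip at channel y = -10.8 mm). It swings only in the direction of travel (positive, rad, to 1.65), pushed by whatever comes along, against a weak spring (about 2 N at its tip) that shuts it once nothing stands within 37 mm beyond the hinge.
- wedge_lead: Zinc-plated steel shim wedge, the leading one, nearest the gate: 34 mm long (x), 32 mm wide, 26 mm tall over the 4 mm at its rear, sloping to 18 mm at its front; end faces upright. 0.17 kg. Origin: centre of its underside; x towards the stop. The three start in the groove as a touching row (gaps under 1 mm) before the gate. Fully home, this origin is at channel x = +113 mm (pushed hard, parts give 1 to 2 mm at each contact and may stay so).
- wedge_mid: Zinc-plated steel shim wedge, the middle one: 34 mm long (x), 32 mm wide, 26 mm tall over the 4 mm at its rear, sloping to 18 mm at its front; end faces upright. 0.17 kg. Origin: centre of its underside; x towards the stop. The three start in the groove as a touching row (gaps under 1 mm) before the gate. Fully home, this origin is at channel x = +79 mm (pushed hard, parts give 1 to 2 mm at each contact and may stay so).
- wedge_rear: Zinc-plated steel shim wedge, the last one, at the open entry end: 34 mm long (x), 32 mm wide, 26 mm tall over the 4 mm at its rear, sloping to 18 mm at its front; end faces upright. 0.17 kg. Origin: centre of its underside; x towards the stop. The three start in the groove as a touching row (gaps under 1 mm) before the gate. Fully home, this origin is at channel x = +45 mm (pushed hard, parts give 1 to 2 mm at each contact and may stay so).
- roller: Bystander, loose: white nylon roller, 36 mm diameter, 45 mm tall, standing on end. Origin: centre of its underside.
- vblock: Bystander, loose: steel V-block, 44 x 44 x 34 mm. Origin: centre of its underside.
- bush: Bystander, loose: bronze flanged bush, flange 42 mm diameter, 30 mm tall. Origin: centre of its underside.
- collar: Bystander, loose: dark steel collar, 40 mm diameter, 16 mm tall. Origin: centre of its underside.
- gauge: Bystander, loose: plain steel gauge block, 35 x 20 x 30 mm tall. Origin: centre of its underside.
- spanner: Bystander, loose: steel spanner, 160 mm long, lying flat. Origin under its handle-to-head middle; x along its length.
Things that resemble listed ones, but are neither listed nor needed, are in the scene too. Leave any black or blue look-alike of the wedge_rear alone.

How it is judged:
On the way:
1. the leading wedge has pushed through the gate with the last wedge still in front of it (x of wedge_lead in the frame of channel above 0.01 m and x of wedge_rear in the frame of channel below -0.031 m and value of joint gate above 0.5 rad), for 0.05 s.
At the end, for the whole second after the job is handed in: All three wedges flat and at rest in the groove, touching (within 2.5 mm) and against the end stop (lead, middle, last at most 2.5, 3.5, 4.5 mm short of home; 3, 6, 9 mm beyond, where contacts give, is allowed), the gate shut behind them (within 0.08 rad) (x of wedge_lead in the frame of channel between 0.1105 and 0.116 m and y of wedge_lead in the frame of channel between -0.004 and 0.004 m and z of each of wedge_lead, wedge_mid, wedge_rear in the frame of channel below 0.009 m and angle between each of wedge_lead, wedge_mid, wedge_rear's own z axis and vertical below 0.08 rad and linear speed of each of wedge_lead, wedge_mid, wedge_rear below 0.01 m/s and x of wedge_mid in the frame of channel between 0.0755 and 0.085 m and y of wedge_mid in the frame of channel between -0.004 and 0.004 m and x of wedge_rear in the frame of channel between 0.0405 and 0.054 m and y of wedge_rear in the frame of channel between -0.004 and 0.004 m and distance between wedge_lead and wedge_mid below 0.0365 m and distance between wedge_mid and wedge_rear below 0.0365 m and value of joint gate below 0.08 rad).
It fails at once if a wedge is lifted or tipped (z of any of wedge_lead, wedge_mid, wedge_rear in the frame of channel above 0.014 m or angle between any of wedge_lead, wedge_mid, wedge_rear's own z axis and vertical above 0.25 rad).
It fails at once if the row comes apart (a gap of more than about 8 mm between neighbours) (distance between wedge_lead and wedge_mid above 0.042 m or distance between wedge_mid and wedge_rear above 0.042 m).
It fails at once if a bystander is shifted by more than 12 mm (distance of any of roller, vblock, bush, collar, gauge, spanner from where it was at the start of the episode above 0.012 m).
It also fails if it takes over 38 s, if anything falls off the work surface, if the arm or the gripper's body presses on something with over 40 N, if the wrist force passes 120 N, or if a joint passes its speed limit or range.

## Robot

A 6-joint arm with a two-finger parallel gripper is mounted at the origin on the work surface. World frame = base frame: x ahead of the robot, y to its left, z up, the work surface at z = 0. Lengths are in m, angles in rad, forces in N, time in s.
With the tool pointing down it reaches from about 0.375 to 0.975 m from the base axis. Payload 3.8 kg.
Tool frame: the origin (TCP) lies between the finger pads; the fingertips stand 17 mm ahead of it and the grasp point (between the pads) lies 2 mm behind it; y points along the fingers, z is the direction in which the jaws open and shut, and the axes are right-handed (so a half turn about y gives the same grasp; the last joint's range is limited). The gripper opens to 85 mm and grips with 20 to 120 N. Pads are 22 mm wide; open, the fingers measure 114 mm over their backs; the gripper's body (76 mm by 85 mm) begins 54 mm behind the grasp point. The pads swing forward as they close: fully open they stand 13 mm farther back than shut.
Start: joints at [-1.274, 0.264, 1.604, -0, 1.274, -0.037], TCP at [0.221, -0.638, 0.248] pointing down, gripper open.
Joint ranges: [-2.63, 2.63], [-0.94, 2.18], [0.31, 2.57], [-1.31, 4.45], [0, 2.66], [-2.55, 2.55]. Speed limits (rad/s): [2.57, 2.57, 3.14, 3.14, 3.14, 3.14].

## Interface

Orientations are given as a rotation vector (axis times angle).
In Python, from workcell import bot, eyes, nets gives the robot as it stands. The module is installed in compiled form; this text tells all that it offers.
- The arm moves only by the tool jog_arm, never from a script. Its arguments are lists of equal length, an entry for each row: "turn": the turn, a rotation vector about the tool's x, y, z in rad, a list of three; "slide": the shift along the tool's x, y, z in mm, a list of three; "grip": the opening in per cent of the stroke, from 0 (shut) to 100 (fully open). A call has 1 to 5 rows; each row shifts and turns the commanded pose from where the row before left it, along the tool's axes as they then stand; what a row does not reach is not made up. A row lasts 1/10 s, in which the tool goes at most 50 mm and 8.59 degrees, less where a joint would pass 70% of its speed; a pose out of reach is approached as far as the arm can. A call with a gripper value outside its range is refused whole. The fingers move at their own pace and stop on an object; "newtons" is the grip in N (left out, the last holds). Time passes only in rows, so rows that do not move let the fingers close. It gives the time, the measured TCP pose, the force and the opening at its end, in the units of the state.
- bot.read_state(): the state, without advancing time (a new reading comes with each control period).
- eyes.read_camera(name): name is "side" or "top"; returns a dict with "img" (384x512x3 uint8, red, green, blue), "depth" (384x512 float32, m along the optical axis (not along the pixel's ray), 0 where there is no reading), "intrinsics" (3x3 intrinsics, pixels), "position" and "rotation" of the camera in the world. Camera axes: x right, y down, z forward; pixel columns grow to the right and rows downward; lengths in m; the calibration is good to about 2 mm. A picture is of the moment at which its call begins.
- bot.finish_job(): hands the job in, once; it reports no verdict.
Trained networks look in a picture, given as the dict that the camera call returned (one of the last four; its "shot" number tells which), for a name from the list of things; names that differ only in an ending like _2 or _b are one class to them, and where a whole thing is asked for, a point or a joint stands for the part that bears it (a point fixed in the world has none). Each returns a list of dicts, best first, with "conf" (0 to 1); they miss things now and then, are a little off and sometimes report something else, mostly with a low value. They report only what shows in the picture. A call takes as long as a camera call. They do not tell look-alikes from the thing itself.
- nets.search_frame(thing, picture): "xyz" ([x, y, z] in m, in the coordinates of the camera as it stood for that picture, good to about 4 mm: the middle of the surface that is visible of it).
The state is a dict: "time": time; "q": joint angles; "joint_vel": joint speeds; "joint_torque": joint torques, N m; "tool_pos": TCP position; "tcp_rot": TCP orientation; "wrist_force": force on the tool from outside, world axes, zero at the start; "torque": the same for the moment, N m; "width": opening from 0.0 (shut) to 1.0 (fully open).
Only numpy, scipy, OpenCV 4.12 (cv2) and the standard library are available. Lean on these libraries where they do the work, as an engineer would, in place of code of your own. Each camera call takes 0.05 s, during which the arm holds its last target.

## Working session

There is one attempt and no reset: what is moved stays moved. The work goes in short steps, Python scripts to look and compute and a tool call to move; the robot and the scene stay as the last step left them, time stands still between calls to the robot, and variables do not carry over. Pictures are saved under pics/ and viewed, and the job is handed in when it is done.

Besides the shell and the picture viewer there is one more tool, called after ">>>" as name(argument=value, ...) on one line, values as JSON. jog_arm: Moves the arm, as the interface text tells. Its arguments: {"type":"object","properties":{"turn":{"type":"array"},"slide":{"type":"array"},"grip":{"type":"array"},"newtons":{"type":"number"}},"required":["turn","slide","grip"]}

```bash
mkdir -p pics; cat > h.py <<'E'
import numpy as np, cv2
from workcell import bot, eyes, nets
from scipy.spatial.transform import Rotation as R
def shot(cam,name):
    p=eyes.read_camera(cam)
    cv2.imwrite(f'pics/{name}.png',cv2.cvtColor(cv2.resize(p['img'],None,fx=1.5,fy=1.5,interpolation=cv2.INTER_CUBIC),cv2.COLOR_RGB2BGR))
    return p
def rot(p):
    r=np.array(p['rotation']); return r if r.shape==(3,3) else R.from_rotvec(r).as_matrix()
def w(p,xyz): return rot(p)@np.array(xyz)+np.array(p['position'])
def cloud(p):
    K=np.array(p['intrinsics']);d=p['depth'];v,u=np.mgrid[:d.shape[0],:d.shape[1]]
    c=np.stack([(u-K[0,2])/K[0,0]*d,(v-K[1,2])/K[1,1]*d,d],-1)
    return c@rot(p).T+np.array(p['position'])
E
python3 - <<'E'
from h import *
np.set_printoptions(precision=4,suppress=True)
s=bot.read_state();print(s)
for c in('top','side'):
    p=shot(c,c+'0');print(c,p['position'],p['rotation'],p['intrinsics'])
    np.savez(c+'0.npz',img=p['img'],xyz=cloud(p))
    for n in['channel','stop_face','gate_hinge','gate','wedge_lead','wedge_mid','wedge_rear','roller','vblock','bush','collar','gauge','spanner']:
        try:
            for r in nets.search_frame(n,p)[:4]: print(c,n,round(r['conf'],2),w(p,r['xyz']))
        except Exception as e: print(n,e)
E
```

```text
{'time': 0.0, 'q': array([-1.2739,  0.2648,  1.6054, -0.    ,  1.2737, -0.0369]), 'joint_vel': array([-0.0002, -0.0012, -0.0011, -0.0002, -0.0015, -0.0014]), 'joint_torque': array([ -0.0004, -51.5107, -36.7317,   0.0003,   0.013 ,   0.    ]), 'tool_pos': array([ 0.2209, -0.6371,  0.2469]), 'tcp_rot': array([-0.3441,  2.0429, -2.0383]), 'wrist_force': array([ 0.2963, -0.3956,  0.2052]), 'torque': array([-0.0082,  0.0005, -0.0278]), 'width': 1.0032052191877006}
top [ 0.2976 -0.0209  1.3529] [-2.1154  2.1243 -0.1972] [[463.9508   0.     250.2267]
 [  0.     463.9508 193.1621]
 [  0.       0.       1.    ]]
top channel 0.79 [0.6072 0.0034 0.0068]
top stop_face 0.84 [0.6055 0.0036 0.0075]
top gate_hinge 0.72 [ 0.4006 -0.4169  0.0284]
top gate_hinge 0.67 [0.6046 0.0045 0.0066]
top wedge_rear 0.73 [ 0.4416 -0.1643  0.0186]
top wedge_rear 0.7 [ 0.503  -0.2473  0.0193]
top wedge_rear 0.66 [ 0.581  -0.2444  0.021 ]
top wedge_rear 0.51 [ 0.5626 -0.1249  0.0271]
top roller 0.44 [ 0.487  -0.0793  0.0453]
top vblock 0.67 [0.5401 0.0735 0.0282]
top vblock 0.5 [0.6067 0.0016 0.0072]
top bush 0.7 [ 0
[... 510 characters left out ...]
ge 0.72 [ 0.5977 -0.0271  0.0057]
side gate_hinge 0.38 [ 0.5765 -0.0329  0.0201]
side gate_hinge 0.33 [ 0.6547 -0.1447  0.0152]
side gate 0.51 [ 0.5741 -0.0319  0.0192]
side wedge_lead 0.53 [ 0.5808 -0.075   0.0251]
side wedge_mid 0.53 [ 0.574  -0.1039  0.029 ]
side wedge_rear 0.69 [ 0.5792 -0.2586  0.0199]
side wedge_rear 0.59 [ 0.5586 -0.1408  0.0252]
side wedge_rear 0.56 [ 0.438  -0.1775  0.0228]
side wedge_rear 0.52 [ 0.5028 -0.2522  0.0229]
side roller 0.73 [ 0.4873 -0.0886  0.0366]
side vblock 0.67 [0.5372 0.0527 0.0306]
side bush 0.71 [ 0.6581 -0.143   0.0183]
side gauge 0.65 [ 0.3996 -0.4243  0.0305]
side spanner 0.53 [ 0.4824 -0.091   0.0368]
side spanner 0.27 [0.6935 0.0053 0.0103]
```

View pics/top0.png

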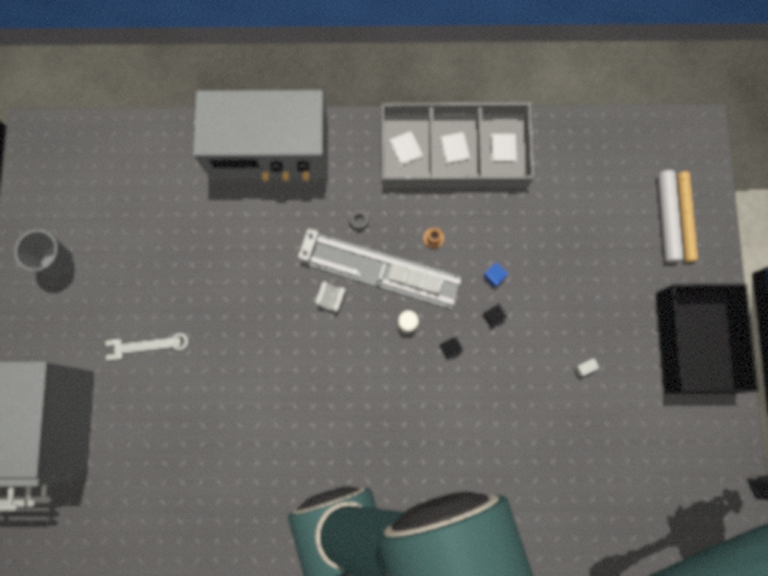

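View pics/side0.png

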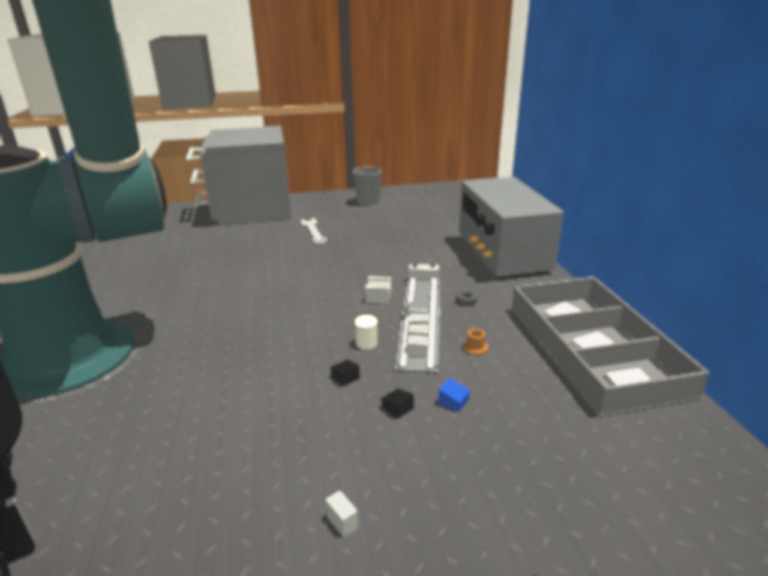

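The top view shows the channel with its stop at about (308,247), the gate barrel at about (385,270), the wedges at about (415,278) and the open entry at about (458,290). The black and blue look-alikes lie off the entry end at (495,316), (452,348) and (496,274). Next I'll fit the channel geometry.

```bash
python3 - <<'E'
from h import *
np.set_printoptions(precision=4,suppress=True)
for c,(u0,u1,v0,v1),f in(('top',(190,350,140,250),5),('side',(210,350,165,285),5)):
    D=np.load(c+'0.npz');im=D['img'][v0:v1,u0:u1];xyz=D['xyz']
    cv2.imwrite(f'pics/{c}crop.png',cv2.cvtColor(cv2.resize(im,None,fx=f,fy=f,interpolation=cv2.INTER_CUBIC),cv2.COLOR_RGB2BGR))
    z=xyz[v0:v1,u0:u1,2]
    print(c,z.min(),np.median(z))
    hm=np.clip((z+.005)/.06*255,0,255).astype(np.uint8)
    cv2.imwrite(f'pics/{c}h.png',cv2.applyColorMap(cv2.resize(hm,None,fx=f,fy=f,interpolation=0),cv2.COLORMAP_JET))
E
```

```text
top -0.012589441689683456 -3.479401457684439e-05
side -0.003663134936302548 0.0008831906601439732
```

View pics/topcrop.png

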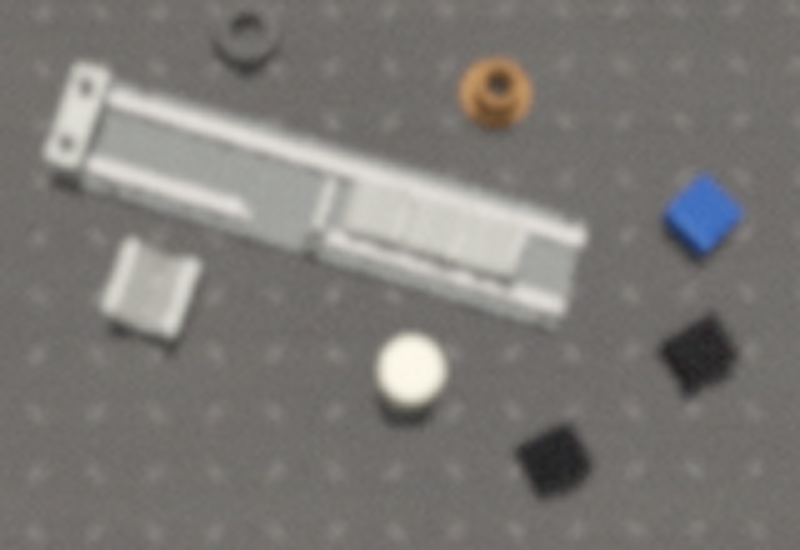

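View pics/toph.png

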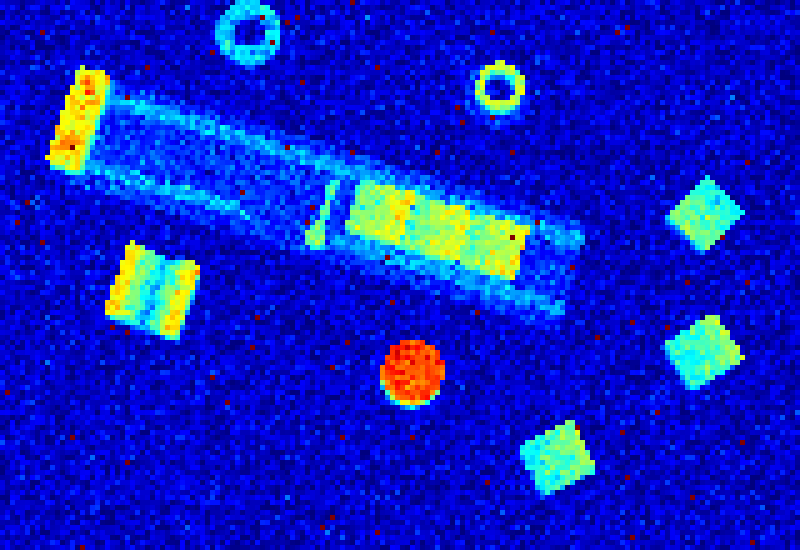

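View pics/sidecrop.png

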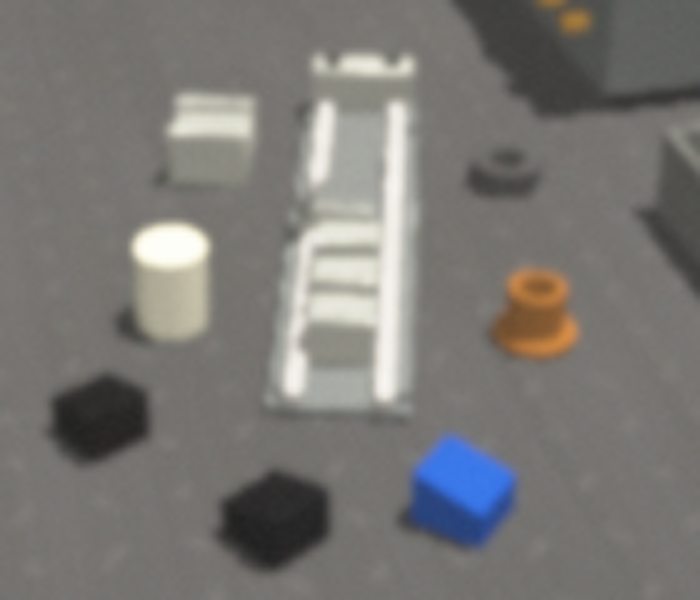

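The row sits mid-entry: the rear face is at crop pixel (522,255), the gate at (325,210) and the stop face at (95,125). Now the world fit.

```bash
python3 - <<'E'
from h import *
np.set_printoptions(precision=4,suppress=True)
for c in('top','side'):
    D=np.load(c+'0.npz');xyz=D['xyz'];z=xyz[...,2]
    def comp(lo,hi,seed,ext=.04):
        m=(z>lo)&(z<hi)&(np.hypot(xyz[...,0]-seed[0],xyz[...,1]-seed[1])<ext)
        m=cv2.morphologyEx(m.astype(np.uint8),cv2.MORPH_OPEN,np.ones((2,2)))
        n,l,st,ce=cv2.connectedComponentsWithStats(m)
        k=1+np.argmax(st[1:,4]); return xyz[l==k]
    for nm,lo,hi,seed,ext in(('wedges',.0155,.04,(.572,-.107),.07),('stop',.02,.05,(.622,.098),.05),('all',.003,.05,(.59,-.01),.2)):
        P=comp(lo,hi,seed,ext)
        r=cv2.minAreaRect((P[:,:2]*1000).astype(np.float32)); print(c,nm,len(P),r,np.percentile(P[:,2],[5,50,95]))
        print(cv2.boxPoints(r).tolist(), P.mean(0))
E
```

```text
top wedges 401 ((444.58892822265625, -59.43829345703125), (103.30435943603516, 303.7721862792969), 73.7430191040039) [0.0098 0.0269 0.0339]
[[284.3160705566406, -66.50529479980469], [575.942138671875, -151.54510498046875], [604.86181640625, -52.37129211425781], [313.2357177734375, 32.66851806640625]] [ 0.5716 -0.096   0.0288]
top stop 148 ((476.39227294921875, 60.705238342285156), (390.31707763671875, 46.07776641845703), 17.79945182800293) [0.0072 0.0321 0.0397]
[[283.5328369140625, 22.984031677246094], [297.6181640625, -20.888099670410156], [669.251708984375, 98.42644500732422], [655.1663818359375, 142.298583984375]] [0.636  0.1121 0.0379]
top all 1921 ((475.8123779296875, 11.105575561523438), (315.8197021484375, 319.4838562011719), 72.10458374023438) [0.0016 0.0101 0.0331]
[[275.2763366699219, -90.078857421875], [579.30322265625, -188.25], [676.348388671875, 112.29000854492188], [372.321533203125, 210.46115112304688]] [ 0.5933 -0.0251  0.0184]
side wedges 332 ((475.6173095703125, -423.56158447265625), (834.3179931640625, 32.51445770263672), 73.06397247314453) [0.0133 0.0281 0.0327]
[[338.545166015625, -817.892822265625], [369.64947509765625, -827.3643798828125], [612.689453125, -29.2303466796875], [581.5851440429688, -19.7587890625]] [ 0.5704 -0.1127  0.0277]
side stop 141 ((663.5255737304688, 125.08343505859375), (98.10888671875, 45.760162353515625), 35.84062576293945) [0.0165 0.0286 0.0353]
[[610.3626098632812, 114.90817260742188], [637.1566772460938, 77.812744140625], [716.6885375976562, 135.25869750976562], [689.8944702148438, 172.3541259765625]] [0.6409 0.1087 0.0267]
side all 1784 ((505.2979736328125, -319.7683410644531), (1049.7513427734375, 67.48352813720703), 72.45700073242188) [0.0024 0.0121 0.0322]
[[314.91668701171875, -810.0620727539062], [379.26165771484375, -830.403076171875], [695.6792602539062, 170.525390625], [631.3342895507812, 190.86639404296875]] [ 0.5905 -0.0515  0.0156]
```

```bash
cat > fit.py <<'E'
from h import *
from scipy.optimize import differential_evolution
def model(P,ox,oy,th,s,parts):
    c,sn=np.cos(th),np.sin(th);dx=P[:,0]-ox;dy=P[:,1]-oy
    x=c*dx+sn*dy;y=-sn*dx+c*dy
    h=np.zeros(len(P));h[(x>-.165)&(x<.15)&(abs(y)<.034)]=.006
    w_=(abs(y)>.0172)&(abs(y)<.0252)&(x>-.165)&(x<.13)&~((y>0)&(x>-.022)&(x<.03));h[w_]=.013
    h[(x>.13)&(x<.15)&(abs(y)<.03)]=.034
    if parts: h[(abs(x+.014)<.0025)&(y>-.0108)&(y<.0252)]=.024
    f=(x-s)/.034; k=np.floor(f); fr=(f-k)*.034
    m=(k>=0)&(k<3)&(abs(y)<.016)
    h[m]=np.where(fr<.004,.032,.032-.008*(fr-.004)/.030)[m]
    return h
def fit(P,b0,parts=True):
    P=P[np.isfinite(P).all(1)&(abs(P[:,2])<.07)]
    def cost(q): return np.minimum(abs(P[:,2]-model(P,*q,parts)),.02).mean()
    r=differential_evolution(cost,b0,seed=1,popsize=20,maxiter=150,tol=1e-6)
    return r.x,r.fun,P
E
python3 - <<'E'
from fit import *
np.set_printoptions(precision=4,suppress=True)
for c in('top','side'):
    D=np.load(c+'0.npz');P=D['xyz'].reshape(-1,3)
    P=P[(abs(P[:,0]-.59)<.11)&(abs(P[:,1]+.01)<.2)]
    # cut out bystanders by distance to a line of ~45mm
    a=np.array([.602,.0035]);u=np.array([.259,.966]);n=np.array([-u[1],u[0]])
    d=(P[:,:2]-a);P=P[abs(d@n)<.043]
    q,f,_=fit(P,[(.57,.63),(-.05,.05),(1.15,1.45),(-.17,-.10)])
    print(c,q,f,len(P))
E
```

```text
top [ 0.601  -0.0173  1.2644 -0.1313] 0.002829686368660831 3900
side [ 0.5967 -0.0208  1.2655 -0.1303] 0.0026287053697727487 2625
```

```bash
python3 - <<'E'
from h import *
np.set_printoptions(precision=3,suppress=True)
s=bot.read_state();M=R.from_rotvec(s['tcp_rot']).as_matrix();print(M)
th=1.265;u=np.array([np.cos(th),np.sin(th),0]);v=np.array([-u[1],u[0],0])
print(u,v)
c0=np.array([.599,-.019,0])
for k in(-.165,-.131,.028,.13): print(k,c0+k*u)
E
```

```text
[[-0.945 -0.     0.328]
 [-0.328  0.    -0.945]
 [ 0.    -1.    -0.   ]]
[0.301 0.954 0.   ] [-0.954  0.301  0.   ]
-0.165 [ 0.549 -0.176  0.   ]
-0.131 [ 0.56  -0.144  0.   ]
0.028 [0.607 0.008 0.   ]
0.13 [0.638 0.105 0.   ]
```

>>> jog_arm(turn=[[0,-0.14,0],[0,-0.14,0],[0,-0.14,0],[0,-0.14,0],[0,-0.14,0]], slide=[[0,0,0],[0,0,0],[0,0,0],[0,0,0],[0,0,0]], grip=[0,0,0,0,0], newtons=40)

```text
time: 1.9
tool_pos: [0.2211, -0.6377, 0.2483]
tcp_rot: [-0.909, 1.589, -1.589]
wrist_force: [-0.3, -0.7, -0.5]
width: 0.141
```

>>> jog_arm(turn=[[0,-0.12,0],[0,-0.11,0],[0,0,0],[0,0,0],[0,0,0]], slide=[[0,0,0],[0,0,0],[-40,0,13],[-40,0,13],[-40,0,13]], grip=[0,0,0,0,0])

```text
time: 2.4
tool_pos: [0.295, -0.5342, 0.2482]
tcp_rot: [-1.047, 1.432, -1.433]
wrist_force: [-0.2, -0.6, 0.6]
width: -0.001
```

>>> jog_arm(turn=[[0,0,0],[0,0,0],[0,0,0],[0,0,0],[0,0,0]], slide=[[-40,0,13],[-40,0,13],[-40,0,13],[-40,0,13],[-40,0,13]], grip=[0,0,0,0,0])

```text
time: 2.9
tool_pos: [0.4178, -0.3627, 0.2486]
tcp_rot: [-1.048, 1.431, -1.432]
wrist_force: [1.8, -0.4, -0.2]
width: -0.0
```

```bash
cat > rel.py <<'E'
from h import *
np.set_printoptions(precision=4,suppress=True)
import sys
c0=np.array([.599,-.019]);th=1.265
def rel(s,c0=c0,th=th):
    d=s['tool_pos'][:2]-c0;M=R.from_rotvec(s['tcp_rot']).as_matrix()
    a=np.arctan2(-M[1,0],-M[0,0])
    return d@[np.cos(th),np.sin(th)],d@[-np.sin(th),np.cos(th)],s['tool_pos'][2],a-th
if __name__=='__main__':
    s=bot.read_state();print(np.array(rel(s)),s['time'],s['wrist_force'])
E
python3 rel.py
```

```text
[-0.3823  0.0694  0.2486 -0.0014] 2.9 [ 1.827  -0.4    -0.1521]
```

>>> jog_arm(turn=[[0,0,0],[0,0,0],[0,0,0],[0,0,0],[0,0,0]], slide=[[-40,15,14],[-40,20,14],[-40,20,14],[-40,20,14],[-40,20,14]], grip=[0,0,0,0,0])

```text
time: 3.4
tool_pos: [0.5452, -0.1932, 0.1529]
tcp_rot: [-1.048, 1.431, -1.432]
wrist_force: [0.1, -0.7, 0.2]
width: -0.002
```

```bash
python3 rel.py; python3 - <<'E'
from h import *
for c,(u0,u1,v0,v1) in(('top',(190,350,140,250)),('side',(190,370,120,285))):
    p=shot(c,c+'1');np.savez(c+'1.npz',img=p['img'],xyz=cloud(p))
    cv2.imwrite(f'pics/{c}1c.png',cv2.cvtColor(cv2.resize(p['img'][v0:v1,u0:u1],None,fx=4,fy=4,interpolation=cv2.INTER_CUBIC),cv2.COLOR_RGB2BGR))
E
```

```text
[-0.1823 -0.0011  0.1529 -0.0012] 3.4 [ 0.0757 -0.7124  0.2253]
```

View pics/side1c.png

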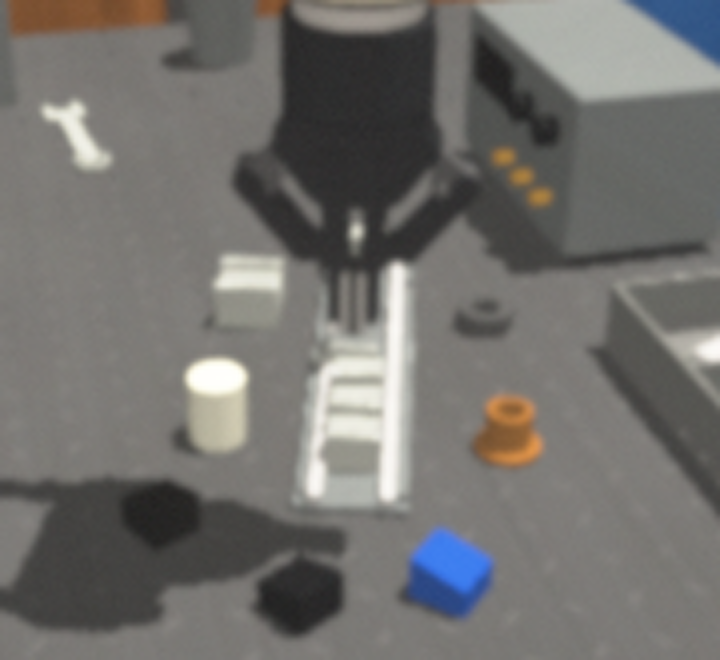

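View pics/top1c.png

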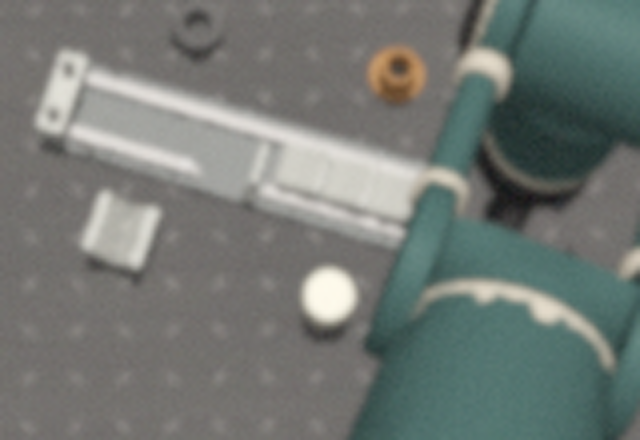

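```bash
python3 - <<'E'
from rel import *
D=np.load('side1.npz');P=D['xyz'].reshape(-1,3)
s=bot.read_state();t=s['tool_pos'];M=R.from_rotvec(s['tcp_rot']).as_matrix()
L=(P-t)@M
m=(abs(L)<[.04,.06,.04]).all(1);L=L[m]*1000
for a,b in((-40,-20),(-20,-5),(-5,5),(5,12),(12,16),(16,20),(20,26)):
    k=(L[:,1]>=a)&(L[:,1]<b)
    if k.sum()>3: print(a,b,k.sum(),'x med',np.median(L[k,0]),'z 2-98',np.percentile(L[k,2],[2,50,98]))
E
```

```text
-40 -20 257 x med 9.084237605518288 z 2-98 [-34.2461  -2.0287  31.6937]
-20 -5 83 x med 6.652327066903052 z 2-98 [-12.3085   0.1433  12.5313]
-5 5 55 x med 6.454079385614529 z 2-98 [-12.1929   0.5762  12.7984]
5 12 31 x med 7.374338193359526 z 2-98 [-12.0801   0.6939  11.7701]
12 16 6 x med 8.267176484663793 z 2-98 [-5.3492 -0.2754  4.6988]
```

>>> jog_arm(turn=[[0,0,0],[0,0,0],[0,0,0],[0,0,0],[0,0,0]], slide=[[0,35,-1],[0,35,0],[0,30,0],[0,15,0],[0,6,0]], grip=[0,0,0,0,0])

```text
time: 4.0
tool_pos: [0.5419, -0.1945, 0.0308]
tcp_rot: [-1.049, 1.434, -1.43]
wrist_force: [-0.1, 0.4, 0.4]
width: -0.001
```

```bash
python3 rel.py; python3 - <<'E'
from h import *
for c,(u0,u1,v0,v1) in(('side',(190,370,120,285)),):
    p=shot(c,c+'2');np.savez(c+'2.npz',img=p['img'],xyz=cloud(p))
    cv2.imwrite(f'pics/{c}2c.png',cv2.cvtColor(cv2.resize(p['img'][v0:v1,u0:u1],None,fx=4,fy=4,interpolation=cv2.INTER_CUBIC),cv2.COLOR_RGB2BGR))
E
python3 rel.py
```

```text
[-0.1845  0.0016  0.0308 -0.0016] 4.0 [-0.1219  0.3768  0.4354]
[-0.1845  0.0012  0.0311 -0.0017] 4.05 [-0.0575 -0.1115 -0.3889]
```

View pics/side2c.png

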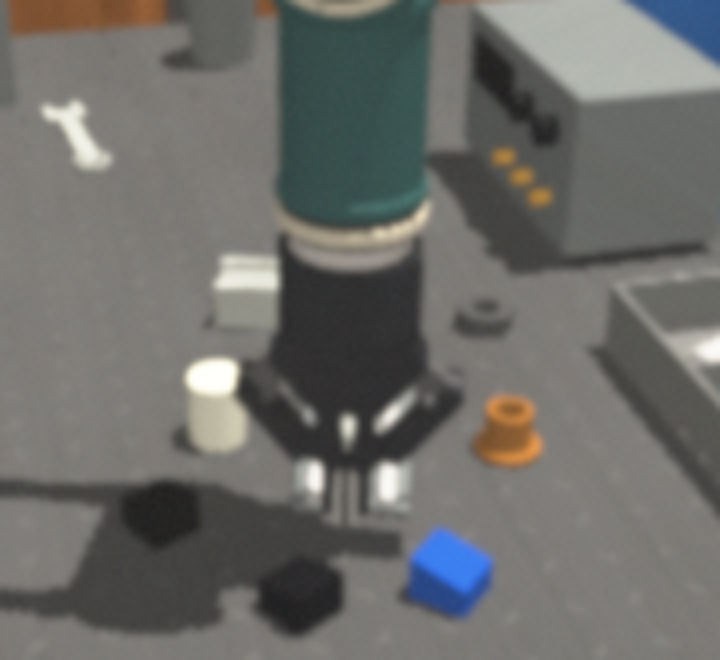

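>>> jog_arm(turn=[[0,0,0],[0,0,0],[0,0,0],[0,0,0],[0,0,0]], slide=[[-10,0,0],[-12,0,0],[-8,0,0],[-3,0,0],[-2,0,0]], grip=[0,0,0,0,0])

```text
time: 4.55
tool_pos: [0.5544, -0.1603, 0.033]
tcp_rot: [-1.048, 1.43, -1.431]
wrist_force: [0.4, 0.2, 0.2]
width: 0.001
```

>>> jog_arm(turn=[[0,0,0],[0,0,0],[0,0,0],[0,0,0],[0,0,0]], slide=[[-2,0,0],[-2,0,0],[-2,0,0],[-2,0,0],[-2,0,0]], grip=[0,0,0,0,0])

```text
time: 5.05
tool_pos: [0.5566, -0.152, 0.0322]
tcp_rot: [-1.049, 1.431, -1.432]
wrist_force: [-0.8, -3.2, -0.0]
width: 0.002
```

```bash
python3 rel.py
```

```text
[-0.1395  0.0004  0.0322 -0.001 ] 5.05 [-0.788  -3.1945 -0.0124]
```

>>> jog_arm(turn=[[0,0,0],[0,0,0],[0,0,0],[0,0,0],[0,0,0]], slide=[[-3,0,0],[-3,0,0],[-3,0,0],[-3,0,0],[-3,0,0]], grip=[0,0,0,0,0])

```text
time: 5.55
tool_pos: [0.5613, -0.1377, 0.0323]
tcp_rot: [-1.049, 1.43, -1.432]
wrist_force: [-1.5, -6.8, -0.5]
width: 0.003
```

```bash
python3 rel.py; python3 - <<'E'
from h import *
for c,(u0,u1,v0,v1) in(('top',(190,350,140,250)),):
    p=shot(c,c+'3');np.savez(c+'3.npz',img=p['img'],xyz=cloud(p))
    cv2.imwrite(f'pics/{c}3c.png',cv2.cvtColor(cv2.resize(p['img'][v0:v1,u0:u1],None,fx=4,fy=4,interpolation=cv2.INTER_CUBIC),cv2.COLOR_RGB2BGR))
E
```

```text
[-0.1246  0.0002  0.0323 -0.0005] 5.55 [-1.4571 -6.772  -0.4724]
```

View pics/top3c.png

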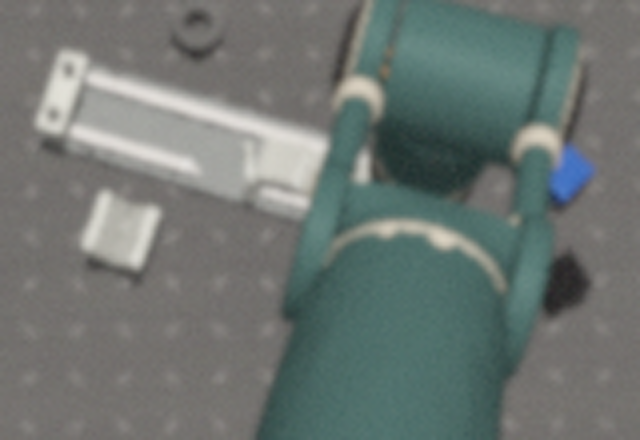

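The lead wedge is at the gate, at crop pixel (255,165), and the gate is starting to swing. The force is about 7 N, so I'm carrying on.

>>> jog_arm(turn=[[0,0,0],[0,0,0],[0,0,0],[0,0,0],[0,0,0]], slide=[[-3,0,0],[-3,0,0],[-3,0,0],[-3,0,0],[-3,0,0]], grip=[0,0,0,0,0])

```text
time: 6.1
tool_pos: [0.5658, -0.1236, 0.0323]
tcp_rot: [-1.049, 1.431, -1.433]
wrist_force: [-1.8, -7.2, -0.3]
width: 0.003
```

>>> jog_arm(turn=[[0,0,0],[0,0,0],[0,0,0],[0,0,0],[0,0,0]], slide=[[-3,0,0],[-3,0,0],[-3,0,0],[-3,0,0],[-3,0,0]], grip=[0,0,0,0,0])

```text
time: 6.6
tool_pos: [0.5703, -0.1089, 0.0322]
tcp_rot: [-1.049, 1.431, -1.432]
wrist_force: [-1.4, -5.7, -0.0]
width: 0.001
```

```bash
cat > look.py <<'E'
from h import *
import sys
n=sys.argv[1]
for c,(u0,u1,v0,v1) in(('top',(190,350,140,250)),('side',(190,370,120,285))):
    if c not in sys.argv[2:]: continue
    p=shot(c,c+n);np.savez(c+n+'.npz',img=p['img'],xyz=cloud(p))
    cv2.imwrite(f'pics/{c}{n}c.png',cv2.cvtColor(cv2.resize(p['img'][v0:v1,u0:u1],None,fx=4,fy=4,interpolation=cv2.INTER_CUBIC),cv2.COLOR_RGB2BGR))
E
python3 rel.py; python3 look.py 4 top
```

```text
[-0.0944  0.0003  0.0322 -0.0009] 6.6 [-1.4366 -5.6504 -0.0089]
```

View pics/top4c.png

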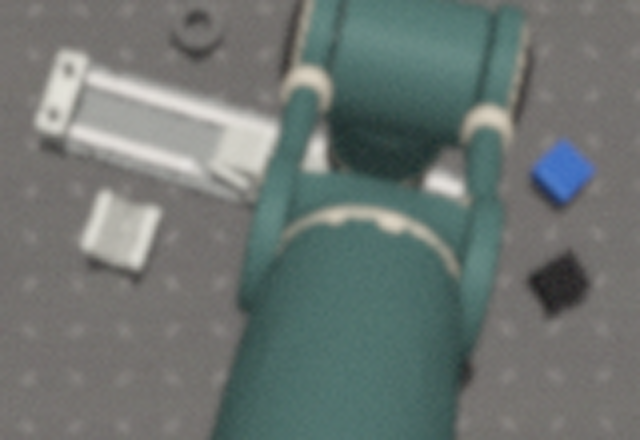

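The gate is swung well open along the lead wedge's side at (225,175). Carrying on.

>>> jog_arm(turn=[[0,0,0],[0,0,0],[0,0,0],[0,0,0],[0,0,0]], slide=[[-3,0,0],[-4,0,0],[-4,0,0],[-4,0,0],[-4,0,0]], grip=[0,0,0,0,0])

```text
time: 7.15
tool_pos: [0.5762, -0.0902, 0.0322]
tcp_rot: [-1.048, 1.432, -1.432]
wrist_force: [-1.0, -4.8, 0.1]
width: -0.001
```

>>> jog_arm(turn=[[0,0,0],[0,0,0],[0,0,0],[0,0,0],[0,0,0]], slide=[[-4,0,0],[-4,0,0],[-4,0,0],[-4,0,0],[-4,0,0]], grip=[0,0,0,0,0])

```text
time: 7.65
tool_pos: [0.5823, -0.071, 0.0323]
tcp_rot: [-1.048, 1.432, -1.432]
wrist_force: [-1.8, -4.5, -0.0]
width: -0.0
```

```bash
python3 rel.py; python3 look.py 5 top side
```

```text
[-0.0546  0.0003  0.0323 -0.0012] 7.65 [-1.7617 -4.4965 -0.0102]
```

View pics/top5c.png

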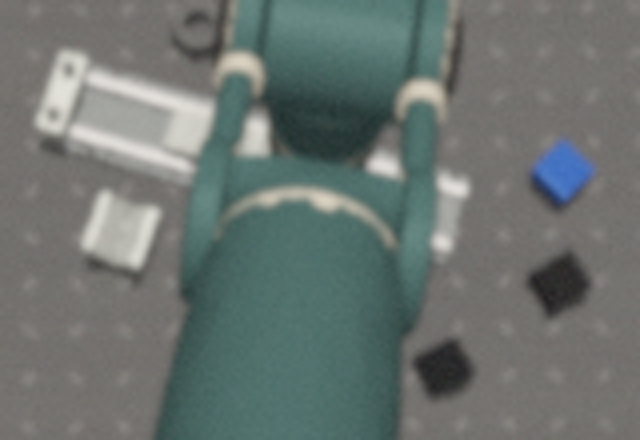

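View pics/side5c.png

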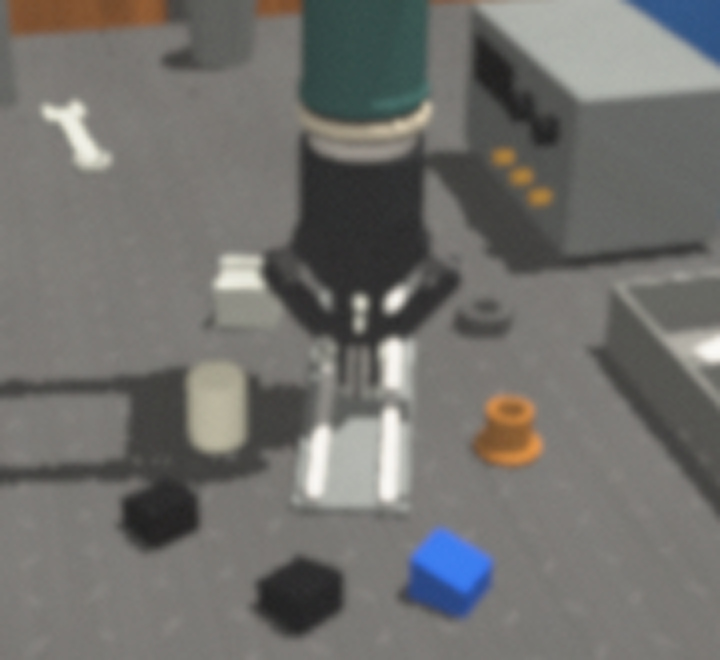

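The fingers are centred in the groove at (355,375), the lead wedge is at top (190,130), and no bystander has moved.

>>> jog_arm(turn=[[0,0,0],[0,0,0],[0,0,0],[0,0,0],[0,0,0]], slide=[[-3,0,0],[-4,0,0],[-4,0,0],[-4,0,0],[-4,0,0]], grip=[0,0,0,0,0])

```text
time: 8.25
tool_pos: [0.5881, -0.0529, 0.0323]
tcp_rot: [-1.048, 1.432, -1.432]
wrist_force: [-0.9, -4.3, -0.5]
width: -0.002
```

>>> jog_arm(turn=[[0,0,0],[0,0,0],[0,0,0],[0,0,0],[0,0,0]], slide=[[-4,0,0],[-4,0,0],[-4,0,0],[-4,0,0],[-4,0,0]], grip=[0,0,0,0,0])

```text
time: 8.75
tool_pos: [0.5942, -0.0338, 0.0323]
tcp_rot: [-1.048, 1.432, -1.432]
wrist_force: [-0.1, -4.4, 0.1]
width: -0.006
```

>>> jog_arm(turn=[[0,0,0],[0,0,0],[0,0,0],[0,0,0],[0,0,0]], slide=[[-4,0,0],[-4,0,0],[-4,0,0],[-3,0,0],[-3,0,0]], grip=[0,0,0,0,0])

```text
time: 9.25
tool_pos: [0.5995, -0.0168, 0.0323]
tcp_rot: [-1.048, 1.432, -1.432]
wrist_force: [1.2, -4.7, -0.4]
width: -0.004
```

```bash
python3 rel.py; python3 look.py 6 top
```

```text
[ 0.0023  0.0002  0.0323 -0.0011] 9.25 [ 1.2072 -4.7327 -0.3686]
```

View pics/top6c.png

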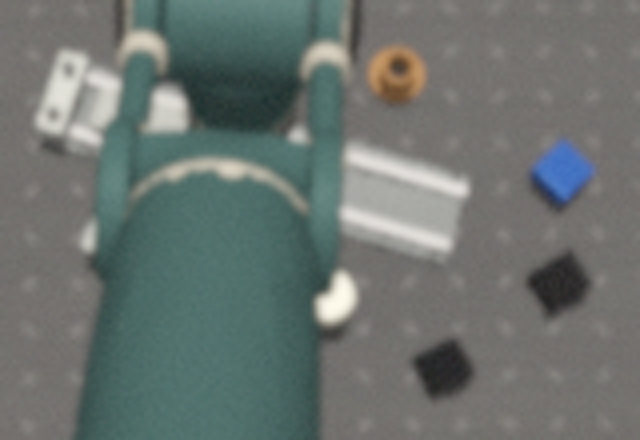

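>>> jog_arm(turn=[[0,0,0],[0,0,0],[0,0,0],[0,0,0],[0,0,0]], slide=[[-2,0,0],[-2,0,0],[-2,0,0],[-2,0,0],[-2,0,0]], grip=[0,0,0,0,0])

```text
time: 9.8
tool_pos: [0.6023, -0.0075, 0.0323]
tcp_rot: [-1.049, 1.432, -1.432]
wrist_force: [-0.2, -5.1, 0.8]
width: -0.001
```

>>> jog_arm(turn=[[0,0,0],[0,0,0],[0,0,0]], slide=[[-1,0,0],[-1,0,0],[-1,0,0]], grip=[0,0,0])

```text
time: 10.1
tool_pos: [0.6033, -0.0046, 0.0323]
tcp_rot: [-1.048, 1.432, -1.432]
wrist_force: [-0.5, -3.7, 0.7]
width: 0.005
```

>>> jog_arm(turn=[[0,0,0],[0,0,0]], slide=[[-1,0,0],[-1,0,0]], grip=[0,0])

```text
time: 10.3
tool_pos: [0.6039, -0.0026, 0.0323]
tcp_rot: [-1.048, 1.432, -1.432]
wrist_force: [-0.0, -4.2, 0.2]
width: -0.006
```

>>> jog_arm(turn=[[0,0,0],[0,0,0]], slide=[[-1,0,0],[-1,0,0]], grip=[0,0])

```text
time: 10.5
tool_pos: [0.6043, -0.0017, 0.0323]
tcp_rot: [-1.05, 1.431, -1.432]
wrist_force: [-2.3, -11.2, 2.3]
width: -0.0
```

The force is rising at TCP channel x of about 0.018, which matches the expected home position. I'll firm it up gently.

>>> jog_arm(turn=[[0,0,0],[0,0,0]], slide=[[-1,0,0],[0,0,0]], grip=[0,0])

```text
time: 10.7
tool_pos: [0.6043, -0.0017, 0.0323]
tcp_rot: [-1.052, 1.43, -1.433]
wrist_force: [-2.3, -11.9, 2.5]
width: -0.0
```

```bash
python3 rel.py; python3 look.py 7 top side
```

```text
[ 0.0181  0.0002  0.0323 -0.0002] 10.7 [ -2.2956 -11.8598   2.5468]
```

View pics/side7c.png

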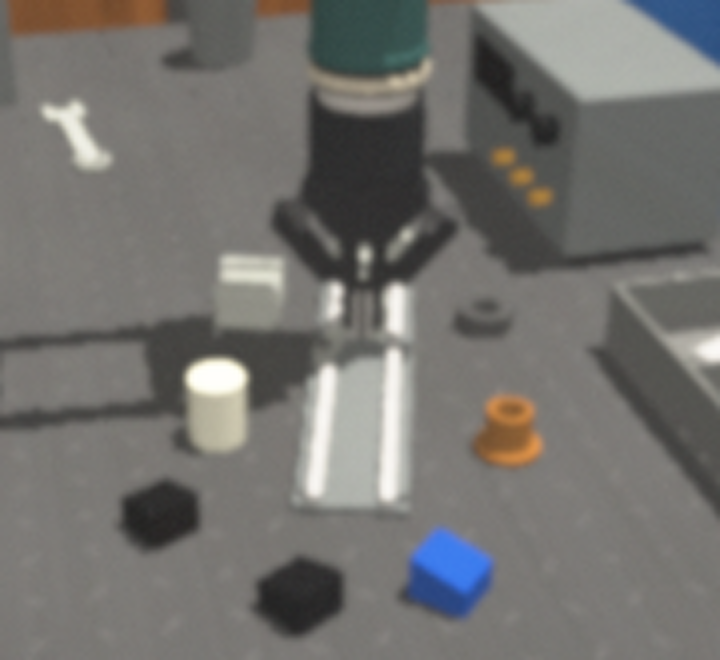

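View pics/top7c.png

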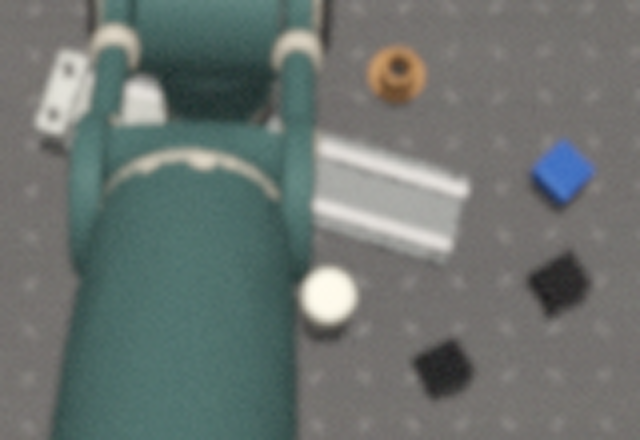

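>>> jog_arm(turn=[[0,0,0],[0,0,0]], slide=[[-2,0,0],[0,0,0]], grip=[0,0])

```text
time: 11.0
tool_pos: [0.6043, -0.0015, 0.0323]
tcp_rot: [-1.055, 1.429, -1.434]
wrist_force: [-3.9, -18.8, 3.7]
width: 0.0
```

>>> jog_arm(turn=[[0,0,0],[0,0,0]], slide=[[-2,0,0],[0,0,0]], grip=[0,0])

```text
time: 11.2
tool_pos: [0.6043, -0.0014, 0.0324]
tcp_rot: [-1.058, 1.428, -1.435]
wrist_force: [-6.9, -24.2, 6.7]
width: 0.004
```

The row is hard against the stop, with 24 N and no further travel. I'll back off and then lift straight up.

>>> jog_arm(turn=[[0,0,0],[0,0,0],[0,0,0],[0,0,0],[0,0,0]], slide=[[2,0,0],[2,0,0],[2,0,0],[2,0,0],[2,0,0]], grip=[0,0,0,0,0])

```text
time: 11.7
tool_pos: [0.6043, -0.0046, 0.0328]
tcp_rot: [-1.045, 1.431, -1.432]
wrist_force: [3.3, 1.2, 0.1]
width: -0.0
```

```bash
python3 rel.py
```

```text
[ 0.0153 -0.0007  0.0328 -0.0014] 11.7 [3.2558 1.1679 0.1402]
```

>>> jog_arm(turn=[[0,0,0],[0,0,0],[0,0,0],[0,0,0],[0,0,0]], slide=[[1,0,0],[0,-6,0],[0,-10,0],[0,-15,0],[0,-30,0]], grip=[0,0,0,0,0])

```text
time: 12.2
tool_pos: [0.6001, -0.0063, 0.0922]
tcp_rot: [-1.053, 1.436, -1.429]
wrist_force: [0.0, -0.2, -0.7]
width: -0.003
```

>>> jog_arm(turn=[[0,0,0],[0,0,0],[0,0,0],[0,0,0],[0,0,0]], slide=[[0,-40,0],[0,-40,0],[30,-20,0],[40,0,0],[40,0,0]], grip=[0,0,0,0,0])

```text
time: 12.7
tool_pos: [0.5698, -0.1121, 0.1965]
tcp_rot: [-1.047, 1.427, -1.432]
wrist_force: [0.6, 0.3, -0.2]
width: 0.002
```

>>> jog_arm(turn=[[0,0,0],[0,0,0],[0,0,0],[0,0,0],[0,0,0]], slide=[[40,0,0],[40,0,0],[40,0,0],[40,0,0],[40,0,0]], grip=[0,0,0,0,0])

```text
time: 13.2
tool_pos: [0.508, -0.3033, 0.1947]
tcp_rot: [-1.048, 1.431, -1.432]
wrist_force: [0.2, -0.8, 0.1]
width: 0.002
```

```bash
python3 rel.py;python3 look.py 8 top side; python3 - <<'E'
from fit import *
np.set_printoptions(precision=4,suppress=True)
for c in('top','side'):
    D=np.load(c+'8.npz');P=D['xyz'].reshape(-1,3)
    P=P[(abs(P[:,0]-.59)<.11)&(abs(P[:,1]+.01)<.2)&(P[:,2]<.07)]
    a=np.array([.602,.0035]);u=np.array([.259,.966]);n=np.array([-u[1],u[0]])
    P=P[abs((P[:,:2]-a)@n)<.043]
    print(c,*fit(P,[(.57,.63),(-.05,.05),(1.15,1.45),(-.03,.05)])[:2])
E
```

```text
[-0.2985  0.0012  0.1947 -0.0012] 13.2 [ 0.24   -0.7806  0.0736]
top [ 0.601  -0.0176  1.2661  0.028 ] 0.0027628505453809555
side [ 0.5972 -0.0198  1.2648  0.0482] 0.0014522804581290412
```

View pics/top8c.png

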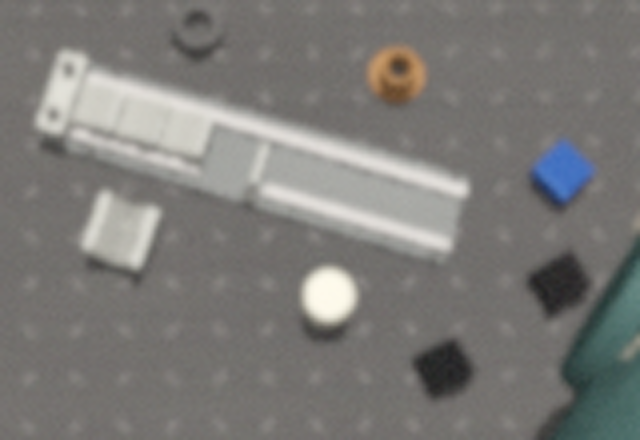

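View pics/side8c.png

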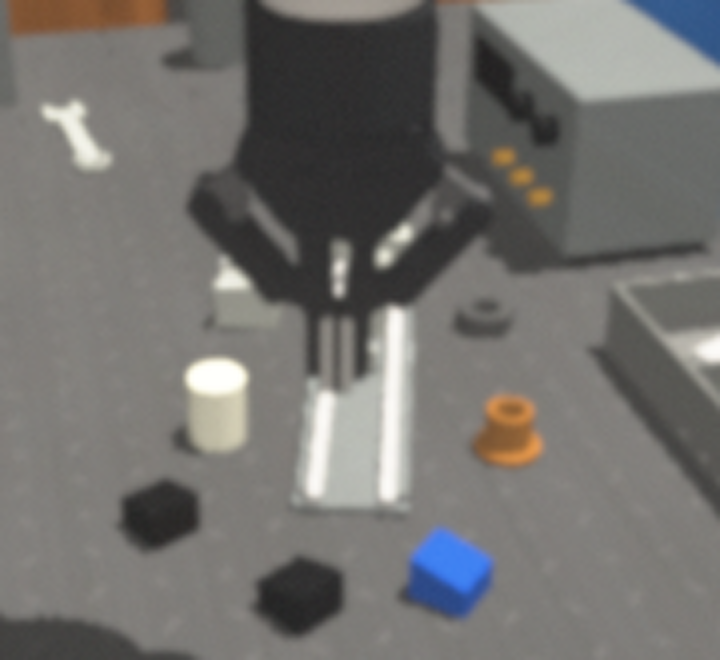

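The top picture shows all three wedges in a tight row against the stop (crop 75–210, 100–150) and the gate straight across at (258,165). The fit puts the row's rear face at channel x = 0.028, exactly home. The side view is blocked by the hand, so its fit doesn't count. Handing in.

```bash
python3 -c "
from workcell import bot
print(bot.finish_job())"
```

```text
the job is handed in; nothing more can be done
None
```

I pushed the three wedges as one row through the spring gate with the closed fingers, seated them at the end stop, and handed the job in at about 13 s. No verdict is reported.

- **Push and withdrawal:** The row was pressed against the stop with about 25 N until it moved no further. I then backed off a few millimetres, lifted straight up and took the hand away.
- **Last check (top camera):** All three wedges sit touching at the stop, with the row's rear face fitted at channel x = 0.028 m, which is the home value. The gate lies straight across the groove. The bystanders in the close-up look unmoved. The gauge and spanner were well away from the arm's working area and I did not measure either at the end.
- **Disagreements:** The final side-camera fit gave 0.048 m, but the hand blocked that view, so I disregarded it. The two cameras' fits of the channel's position differed by about 4 mm. I used the average, which held up on contact.
- **On-the-way condition:** I saw the gate well open before the lead wedge was through. At the point where both positions counted, the arm hid the gate and the last wedge, so that condition rests on the tool's position.

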